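Thread the stirring rod through the stand's guide bushings

ROBOT

A 6-joint arm with a two-finger parallel gripper is mounted at the origin on the work surface. World frame = base frame: x ahead of the robot, y to its left, z up, the work surface at z = 0. Lengths are in mm, angles in rad, forces in N, time in s.
With the tool pointing down it reaches from about 325 to 750 mm from the base axis. Payload 7.6 kg.
Tool frame: the origin (TCP) lies midway between the tips of the shut fingers; the grasp point (between the pads) lies 19 mm behind it; z points along the fingers, y is the line along which they close (so a half turn about z gives the same grasp; the last joint's range is limited). The gripper opens to 85 mm and grips with 20 to 120 N. Pads are 22 mm wide; open, the fingers measure 114 mm over their backs; the gripper's body (76 mm by 85 mm) begins 54 mm behind the grasp point. The pads swing forward as they close: fully open they stand 13 mm farther back than shut.
Start: joints at [1.076, 0.052, 1.401, -0, 1.689, -0.07], TCP at [216.359, 478.366, 231.323] pointing down, gripper open.
Joint ranges: [-2.9, 2.9], [-0.91, 2.17], [0.12, 2.37], [-1.06, 4.2], [0.26, 2.73], [-2.93, 2.93]. Speed limits (rad/s): [2.57, 2.57, 3.01, 3.14, 3.14, 3.14].

INTERFACE

Orientations are given as a unit quaternion [x, y, z, w].
In Python, from plant import get_obs, capture, finish_job gives the robot as it stands.
- The arm moves only by the tool drive_tool, never from a script. Its argument "series" is a list of rows, each a list of 4 numbers: the shift along the tool's x, y, z in cm, then the turn about the tool's z in rad. In form: [[x, y, z, twist], ...]. A call has 1 to 20 rows; each row shifts and turns the commanded pose from where the row before left it, along the tool's axes as they then stand; what a row does not reach is not made up. A row lasts 1/12 s, in which the tool goes at most 41.7 mm and 7.16 degrees, less where a joint would pass 70% of its speed; a pose out of reach is approached as far as the arm can. A call with a gripper value outside its range is refused whole. "fingers" is the opening, from -1 (shut) to 1 (fully open), set as the call begins (left out, the last holds). The fingers move at their own pace and stop on an object; "force" is the grip in N (left out, the last holds). Time passes only in rows, so rows that do not move let the fingers close. It gives the time, the measured TCP pose, the force, the opening and the grip force at its end, in the units of the state.
- get_obs(): the state, without advancing time (a new reading comes with each control period).
- capture(name): name is "scene" or "side" or "wrist"; returns a dict with "image" (384x512x3 uint8, red, green, blue), "depth" (384x512 float32, mm along the optical axis (not along the pixel's ray), 0 where there is no reading), "fx", "fy", "cx", "cy" (pixels), "extrinsics" (4x4, takes a point from camera to world coordinates). Camera axes: x right, y up, looking along -z (the intrinsics and any distortion apply to the point x, -y, -z); pixel columns grow to the right and rows downward; lengths in mm; the calibration is good to about 2 mm. The wrist camera is an equidistant fisheye: a pixel r from the principal point sees the ray r / f radians off the axis. A picture is of the moment at which its call begins.
- finish_job(): hands the job in; it is judged then, once.
The state is a dict: "time": time; "joints": joint angles; "dq": joint speeds; "tau": joint torques, N m; "tool_pos": TCP position; "tcp_rot": TCP orientation; "force": force on the tool from outside, world axes, zero at the start; "wrist_torque": the same for the moment, N m; "finger_gap": finger opening in mm; "finger_force": force on a finger pad.
Only numpy, scipy, OpenCV 4.12 (cv2) and the standard library are available. Lean on these libraries where they do the work, as an engineer would, in place of code of your own. Each camera call takes 0.05 s, during which the arm holds its last target. There are 200 camera calls.

TASK

Take the long glass stirring rod out of the rod block and thread it straight down through the upper and then the lower guide bushing of the stirring stand, until its lower end hangs inside the jar at about the middle of the jar's depth, touching nothing below. Be gentle, it is glass: pinch it with no more than about 50 N and never force it against the stand or jar. Finish while still holding the rod there, do not let go of it; leave the short rod, the flask, the lidded sample jar and the beaker where they are.

Things in the scene. Friction and masses are not known exactly. Their poses are not given: they have to be found in the camera images.
- long_rod_mid (a point): centre of the long amber glass rod: round, 10 mm diameter, 180 mm long, about 36 g, ends chamfered 1 mm. It starts upright in one of the two holes of the rod block, its lower end 10 mm above the bench, so its top end is 190 mm above the bench. z runs along the rod, up. A short rod of the same glass (10 mm diameter, 110 mm long) stands in the other hole.
- long_rod_tip (a point): centre of the long rod's lower end face, 90 mm below long_rod_mid along the rod; z runs along the rod, up.
- short_rod_mid (a point): centre of the short glass rod (10 mm diameter, 110 mm long), upright in the other hole; leave it there.
- rod_block: fixed grey plastic block 70 x 130 x 50 mm high (x, y, z); origin at the centre of its underside on the bench. Two upright blind holes 11.5 mm wide and 40 mm deep, at y = -35 and +35 mm of its own frame. Which rod is in which hole varies.
- upper_bushing (a point): centre of the mouth (top rim) of the upper guide bushing, 134 mm above the bench; z points up along the bore. Both bushings are white plastic, open at both ends, 24 mm long, bore 13 mm; the top 10 mm of each flares out to a 25 mm wide mouth (31 mm over the outside). The upper one's bottom end is 24 mm below this point. The two bores share one vertical axis.
- lower_bushing (a point): centre of the mouth (top rim) of the lower guide bushing, same shape, 52 mm below upper_bushing on the same vertical axis, 82 mm above the bench; its bottom end is 58 mm above the bench.
- jar_floor (a point): centre of the inside floor of the open glass jar that stands fixed on the stand's foot under the bushings, 13 mm above the bench and 69 mm below lower_bushing on the same axis; the jar is 58 mm wide inside, its rim is 35 mm above its inside floor.
- stand: fixed stirring stand; origin at the centre of the underside of its grey foot plate, 170 x 120 x 8 mm. The bushings' axis is at x = -30 mm, y = 0 of its own frame; a steel post, 14 mm thick, 126 mm high, stands at x = +55 mm and carries the two bushing arms; nothing of the stand is higher than the upper bushing's mouth.
- flask: bystander: closed conical glass flask, 82 mm wide, 126 mm high; origin under its centre.
- sample_jar: bystander: lidded amber jar, 62 mm wide, 85 mm high; origin under its centre.
- beaker: bystander: small white beaker, 60 mm wide, 70 mm high; origin under its centre.

How it is judged:
By the outcome, as a careful person would: the job done as asked, in the order asked, and still so for the second after the job is handed in, while the arm keeps its last pose, push and grip.
It also fails if it takes over 45 s, if anything falls off the work surface, if the arm or the gripper's body presses on something with over 40 N, if the wrist force passes 120 N, or if a joint passes its speed limit or range.

## Working session

There is one attempt and no reset: what is moved stays moved. The work goes in short steps, Python scripts to look and compute and a tool call to move; the robot and the scene stay as the last step left them, time stands still between calls to the robot, and variables do not carry over. Pictures are saved under pics/ and viewed, at most 13 in all, crops included, and the job is handed in when it is done.

Besides the shell and the picture viewer there is one more tool, called after "Call:" by a JSON object that holds its "name" and its "arguments", one argument or row to a line. drive_tool: Moves the arm, as the interface text tells. Its arguments: {"type":"object","properties":{"series":{"type":"array","items":{"type":"array","items":{"type":"number"}}},"fingers":{"type":"number"},"force":{"type":"number"}},"required":["series"]}

```bash
mkdir -p pics; cat > h.py <<'E'
import numpy as np, cv2
from plant import get_obs, capture, finish_job
def cloud(c):
    d=c["depth"]; h,w=d.shape; v,u=np.mgrid[:h,:w]
    P=np.stack([(u-c["cx"])/c["fx"]*d,-(v-c["cy"])/c["fy"]*d,-d],-1)
    E=np.array(c["extrinsics"]); W=P@E[:3,:3].T+E[:3,3]; W[d<=0]=np.nan
    return W
E
python3 - <<'E'
from h import *
for n in ("scene","side"):
    c=capture(n); np.save(n+"_W.npy",cloud(c)); np.save(n+"_I.npy",c["image"])
    cv2.imwrite(f"pics/{n}0.png",c["image"][...,::-1])
    print(n,c["fx"],c["cx"],c["cy"],np.round(c["extrinsics"],3).tolist())
o=get_obs();print(o["time"],o["tool_pos"],o["tcp_rot"],o["finger_gap"])
E
```

```text
scene 479.56786816128204 252.87470413852125 191.05894752875625 [[-0.688, -0.547, 0.477, 1105.509], [0.726, -0.536, 0.432, 510.552], [0.019, 0.643, 0.766, 944.48], [0.0, 0.0, 0.0, 1.0]]
side 462.45459197062377 263.7738559244305 189.2170139388727 [[0.993, 0.086, -0.08, 513.896], [-0.115, 0.572, -0.812, -760.614], [-0.024, 0.815, 0.578, 639.188], [0.0, 0.0, 0.0, 1.0]]
0.1 [216.20927708 478.13088906 230.57430979] [ 2.10795065e-01  9.77530038e-01 -6.51264228e-04 -2.03196717e-04] 85.6529747433141
```

View pics/scene0.png

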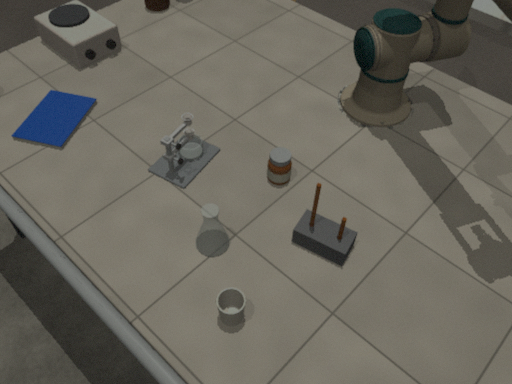

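View pics/side0.png

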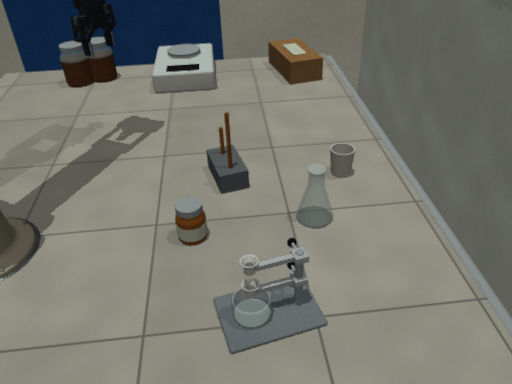

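Scene: the long rod runs from top (318,185) to the block, with the short rod to its right at (343,220). The stand is at (185,160) and its upper bushing at (187,119). Side: long rod top (228,114), upper bushing mouth (249,262).

```bash
cat >> h.py <<'E'
def rayz(c,u,v,z):
    E=np.array(c["extrinsics"]); d=E[:3,:3]@np.array([(u-c["cx"])/c["fx"],-(v-c["cy"])/c["fy"],-1]); o=E[:3,3]
    return o+d*(z-o[2])/d[2]
def proj(c,p):
    E=np.array(c["extrinsics"]); q=E[:3,:3].T@(np.asarray(p,float)-E[:3,3]); return c["cx"]+c["fx"]*q[0]/-q[2], c["cy"]-c["fy"]*q[1]/-q[2]
E
python3 - <<'E'
from h import *
tiles=[]
B={"scene":dict(rod=(295,175,70,90),bush=(145,105,80,90)),"side":dict(rod=(200,105,60,90),bush=(210,235,120,105))}
pt={"scene":((318,185),(187,119)),"side":((228,114),(249,262))}
for n in B:
    c=capture(n);W=cloud(c);I=c["image"].astype(int)
    r,b=pt[n]; print(n,rayz(c,*r,190).round(),rayz(c,*b,134).round())
    x,y,w,h=B[n]["rod"]; s=I[y:y+h,x:x+w]; m=(s[...,0]-s[...,2]>45)
    k,l,st,ce=cv2.connectedComponentsWithStats(m.astype(np.uint8))
    for i in range(1,k):
        if st[i,4]>15:
            q=np.argwhere(l==i)+[y,x]; rr=np.unique(q[:,0]); print(st[i].tolist(),[(a,q[q[:,0]==a,1].min(),q[q[:,0]==a,1].max()) for a in rr[[0,1,2,len(rr)//2,-2,-1]]])
    # stand/block clouds
    for nm,(x,y,w,h) in B[n].items():
        S=I[y:y+h,x:x+w].astype(np.uint8); t=cv2.resize(S,(400,300) ,interpolation=cv2.INTER_CUBIC); tiles.append(t)
    x,y,w,h=B[n]["bush"]; P=W[y:y+h,x:x+w].reshape(-1,3)
    f=P[abs(P[:,2]-8)<3]; print("foot rect",len(f),cv2.minAreaRect(f[:,:2].astype(np.float32)))
    f=P[(abs(P[:,2]-134)<5)]; print("top",len(f),f.min(0,initial=9e9).round() ,f.max(0,initial=-9e9).round())
    P=W[170:270,280:370].reshape(-1,3) if n=="scene" else W[130:200,195:260].reshape(-1,3)
    f=P[abs(P[:,2]-50)<3]; print("block rect",len(f),cv2.minAreaRect(f[:,:2].astype(np.float32)))
cv2.imwrite("pics/t1.png",np.vstack([np.hstack(tiles[:2]),np.hstack(tiles[2:])])[...,::-1])
E
```

```text
scene [528. 171. 190.] [ 545. -228.  134.]
foot rect 917 ((569.7968139648438, -229.24200439453125), (170.73927307128906, 123.57622528076172), 11.120587348937988)
top 42 [ 524. -250.  129.] [ 554. -221.  134.]
block rect 1195 ((508.5182189941406, 140.78677368164062), (272.2560119628906, 110.6688461303711), 81.33418273925781)
side [531. 164. 190.] [ 539. -241.  134.]
[25, 7, 7, 55, 134] [(np.int64(112), np.int64(226), np.int64(227)), (np.int64(113), np.int64(225), np.int64(227)), (np.int64(114), np.int64(225), np.int64(227)), (np.int64(139), np.int64(227), np.int64(229)), (np.int64(165), np.int64(230), np.int64(231)), (np.int64(166), np.int64(230), np.int64(231))]
[19, 22, 5, 26, 61] [(np.int64(127), np.int64(219), np.int64(221)), (np.int64(128), np.int64(219), np.int64(221)), (np.int64(129), np.int64(220), np.int64(221)), (np.int64(140), np.int64(221), np.int64(222)), (np.int64(151), np.int64(222), np.int64(222)), (np.int64(152), np.int64(222), np.int64(223))]
foot rect 3182 ((567.6572875976562, -237.67306518554688), (185.127685546875, 110.6402359008789), 2.464433431625366)
top 140 [ 523. -253.  129.] [ 552. -225.  136.]
block rect 737 ((519.0550537109375, 202.0888671875), (70.9457778930664, 134.45318603515625), 12.445920944213867)
```

View pics/t1.png

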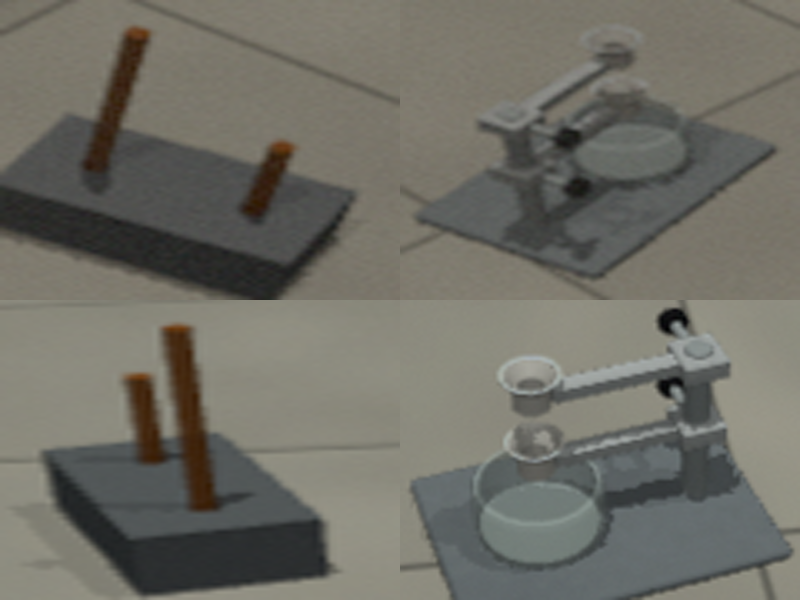

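The block is turned about 12°. The long rod is in the -y hole near (527,168) and the bushing axis is near (539,-241). I'll move above the rod and look with the wrist camera.

```bash
cat >> h.py <<'E'
from scipy.spatial.transform import Rotation as Ro
def togo(t):
    o=get_obs(); R=Ro.from_quat(o["tcp_rot"]).as_matrix(); d=np.asarray(t)-o["tool_pos"]
    print("tool delta cm",(R.T@d/10).round(3),"rot",R.round(4).tolist(),"t",o["time"],"pos",o["tool_pos"].round(2)); return R.T@d/10
E
python3 - <<'E'
from h import *
togo([527,168,232])
E
```

```text
tool delta cm [-41.097 -15.458  -0.107] rot [[-0.9111, 0.4121, -0.0004], [0.4121, 0.9111, -0.0007], [0.0001, -0.0008, -1.0]] t 0.2 pos [216.27 478.22 230.84]
```

Call:
{"name": "drive_tool", "arguments": {
  "series": [
    [-1.37,-0.52,-0.1,0],
    [-2.7,-1.0,0,0],
    [-2.7,-1.0,0,0],
    [-2.7,-1.0,0,0],
    [-2.7,-1.0,0,0],
    [-2.7,-1.0,0,0],
    [-2.7,-1.0,0,0],
    [-2.7,-1.0,0,0],
    [-2.7,-1.0,0,0],
    [-2.7,-1.0,0,0],
    [-2.7,-1.0,0,0],
    [-2.7,-1.0,0,0],
    [-2.7,-1.0,0,0],
    [-2.7,-1.0,0,0],
    [-2.7,-1.0,0,0],
    [-1.93,-0.9,0,0],
    [0,0,0,0],
    [0,0,0,0]
  ],
  "fingers": 1,
  "force": 30
}}

```text
time: 1.7
tool_pos: [527.5, 167.8, 231.8]
tcp_rot: [0.212, 0.977, -0.0, -0.001]
force: [-0.4, -0.1, 0.2]
finger_gap: 85.5
finger_force: 0.0
```

```bash
python3 - <<'E'
from h import *
c=capture("wrist"); cv2.imwrite("pics/w1.png",c["image"][...,::-1]); togo([527,168,232]); print(c["fx"],c["cx"],c["cy"],np.round(c["extrinsics"],3).tolist())
s=capture("scene"); 
E
```

```text
tool delta cm [-0.024 -0.058 -0.002] rot [[-0.9109, 0.4125, -0.0008], [0.4125, 0.9109, 0.0003], [0.0009, -0.0001, -1.0]] t 1.75 pos [527.02 168.62 231.98]
297.3186396354542 252.06373400753355 192.59941317085546 [[0.413, -0.879, -0.237, 467.352], [0.911, 0.399, 0.108, 195.809], [-0.0, -0.26, 0.966, 373.829], [0.0, 0.0, 0.0, 1.0]]
```

View pics/w1.png

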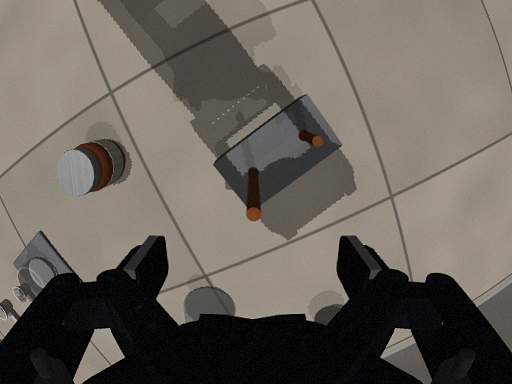

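The wrist view shows the long rod top at (254,214) and the short rod top at (317,141). The finger pads sit symmetrically about column 252.

```bash
cat >> h.py <<'E'
def fray(c,u,v,z):
    a=np.array([u-c["cx"],v-c["cy"]])/c["fx"]; th=np.linalg.norm(a); k=np.sin(th)/th if th>1e-9 else 1
    E=np.array(c["extrinsics"]); d=E[:3,:3]@np.array([a[0]*k,-a[1]*k,-np.cos(th)]); o=E[:3,3]; return o+d*(z-o[2])/d[2]
def fproj(c,p):
    E=np.array(c["extrinsics"]); q=E[:3,:3].T@(np.asarray(p,float)-E[:3,3]); th=np.arctan2(np.hypot(q[0],q[1]),-q[2]); n=np.hypot(q[0],q[1])
    return np.array([c["cx"]+c["fx"]*th*q[0]/n, c["cy"]-c["fx"]*th*q[1]/n])
E
python3 - <<'E'
from h import *
c=capture("wrist"); I=c["image"].astype(int)
top=(I[...,0]>110)&(I[...,0]-I[...,2]>60); top[:,:200]=0
k,l,st,ce=cv2.connectedComponentsWithStats(top.astype(np.uint8))
for i in range(1,k):
    if st[i,4]>10: print(st[i],ce[i],[fray(c,*ce[i],z).round(1) for z in (190,120)])
E
```

```text
[311 138  10  10  60] [315.48333333 142.26666667] [array([498.4, 226.3, 190. ]), array([510.5, 237.5, 120. ])]
[245 209  14  14 144] [251.58333333 215.80555556] [array([526.2, 169.7, 190. ]), array([548.8, 159.3, 120. ])]
```

Call:
{"name": "drive_tool", "arguments": {
  "series": [
    [0.05,0.05,0.6,0],
    [0,0,1.0,0],
    [0,0,1.0,0],
    [0,0,1.0,0],
    [0,0,1.0,0],
    [0,0,1.0,0],
    [0,0,1.0,0],
    [0,0,1.0,0],
    [0,0,1.0,0],
    [0,0,0.7,0],
    [0,0,0.3,0],
    [0,0,0,0],
    [0,0,0,0]
  ]
}}

```text
time: 2.93
tool_pos: [527.2, 169.2, 136.6]
tcp_rot: [0.211, 0.978, 0.0, 0.0]
force: [-0.2, 0.1, 0.9]
finger_gap: 85.2
finger_force: 0.0
```

Call:
{"name": "drive_tool", "arguments": {
  "series": [
    [0,0,0,0],
    [0,0,0,0],
    [0,0,0,0],
    [0,0,0,0],
    [0,0,0,0],
    [0,0,0,0],
    [0,0,0,0],
    [0,0,0,0],
    [0,0,0,0],
    [0,0,0,0],
    [0,0,0,0],
    [0,0,0,0]
  ],
  "fingers": -1,
  "force": 30
}}

```text
time: 3.93
tool_pos: [527.1, 169.1, 136.4]
tcp_rot: [0.211, 0.978, 0.0, 0.0]
force: [-0.0, -0.6, 2.2]
finger_gap: 9.1
finger_force: 29.2
```

Call:
{"name": "drive_tool", "arguments": {
  "series": [
    [0,0,-0.3,0],
    [0,0,-0.6,0],
    [0,0,-1.0,0],
    [0,0,-1.0,0],
    [0,0,-1.0,0],
    [0,0,-1.0,0],
    [0,0,-1.0,0],
    [0,0,-1.0,0],
    [0,0,-1.0,0],
    [0,0,-1.0,0],
    [0,0,-1.0,0],
    [0,0,-1.0,0],
    [0,0,-1.0,0],
    [0,0,-1.0,0],
    [0,0,-1.0,0],
    [0,0,-1.0,0],
    [0,0,-0.6,0],
    [0,0,-0.3,0],
    [0,0,0,0]
  ],
  "fingers": -1,
  "force": 40
}}

```text
time: 5.52
tool_pos: [527.2, 169.2, 295.1]
tcp_rot: [0.211, 0.978, 0.0, 0.001]
force: [-0.3, 0.1, -0.6]
finger_gap: 9.0
finger_force: 38.9
```

```bash
python3 - <<'E'
from h import *
d=togo([539,-241,294]); print(d/16)
a,b,s=capture("scene"),capture("side"),capture("wrist")
cv2.imwrite("pics/w2.png",s["image"][...,::-1])
for n,c in (("a",a),("b",b)):
    I=c["image"]; u,v=proj(c,[527,169,230]); u,v=int(u),int(v); print(n,u,v); t=cv2.resize(I[max(v-50,0):v+70,u-60:u+60],(390,390),interpolation=cv2.INTER_CUBIC); a=t if n=="a" else np.hstack([a_,t]); a_=a
cv2.imwrite("pics/t2.png",a[...,::-1])
E
```

```text
tool delta cm [-17.978 -36.888   0.096] rot [[-0.9111, 0.4121, 0.0011], [0.4121, 0.9111, 0.0003], [-0.0009, 0.0008, -1.0]] t 5.5167 pos [527.22 169.19 295.09]
[-1.12363605 -2.30549578  0.0060158 ]
a 320 171
b 224 96
```

View pics/t2.png

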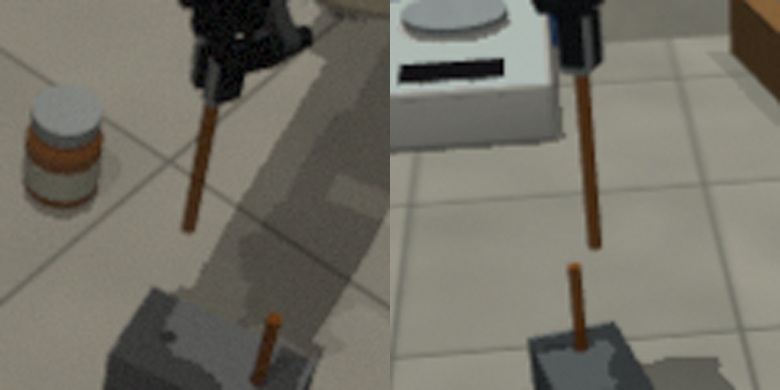

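The rod is held upright and clear of the block. I'll carry it to the stand.

Call:
{"name": "drive_tool", "arguments": {
  "series": [
    [-0.5,-1.0,0,0],
    [-0.9,-1.8,0,0],
    [-1.1,-2.3,0,0],
    [-1.1,-2.3,0,0],
    [-1.1,-2.3,0,0],
    [-1.1,-2.3,0,0],
    [-1.1,-2.3,0,0],
    [-1.1,-2.3,0,0],
    [-1.1,-2.3,0,0],
    [-1.1,-2.3,0,0],
    [-1.1,-2.3,0,0],
    [-1.1,-2.3,0,0],
    [-1.1,-2.3,0,0],
    [-1.1,-2.3,0,0],
    [-1.1,-2.3,0,0],
    [-1.1,-2.3,0,0],
    [-0.8,-1.4,0,0],
    [-0.4,-0.5,0,0],
    [0,0,0,0],
    [0,0,0,0]
  ]
}}

```text
time: 7.33
tool_pos: [538.8, -241.0, 293.9]
tcp_rot: [0.211, 0.978, 0.0, -0.0]
force: [-0.2, 0.3, -0.6]
finger_gap: 8.8
finger_force: 39.0
```

```bash
python3 - <<'E'
from h import *
d=togo([539,-241,294])
o=get_obs(); T=o["tool_pos"]; ts=[]
for n in ("scene","side"):
    c=capture(n); np.savez(n+"1.npz",**c); I=c["image"]; u,v=proj(c,[539,-241,155]); u,v=int(u),int(v)
    h=40; v0,u0=v-h,u-h; print(n,"crop origin",u0,v0,"scale",390/80); ts.append(cv2.resize(I[v0:v0+80,u0:u0+80],(390,390),interpolation=cv2.INTER_CUBIC))
    J=I.astype(int); m=(J[...,0]-J[...,2]>35)
    for z in (175,185,195,210,230):
        uu,vv=proj(c,[T[0],T[1],z]); r=int(round(vv)); s=[x for x in range(int(uu)-8,int(uu)+9) if m[r,x]]; print(z,round(uu,1),r,s and (s[0],s[-1]))
cv2.imwrite("pics/t3.png",np.hstack(ts)[...,::-1])
c=capture("wrist"); cv2.imwrite("pics/w3.png",c["image"][...,::-1]); np.savez("wrist1.npz",**c)
E
```

```text
tool delta cm [-0.019  0.014 -0.006] rot [[-0.911, 0.4123, -0.0005], [0.4123, 0.911, 0.0007], [0.0008, 0.0004, -1.0]] t 7.3333 pos [ 538.77 -241.05  293.94]
scene crop origin 144 69 scale 4.875
175 183.9 103 []
185 183.5 100 (184, 184)
195 183.1 96 (183, 183)
210 182.5 91 []
230 181.8 85 (183, 183)
side crop origin 208 211 scale 4.875
175 247.8 242 (246, 250)
185 247.5 237 (245, 250)
195 247.2 232 (245, 250)
210 246.7 224 (245, 249)
230 246.1 213 (244, 249)
```

View pics/t3.png

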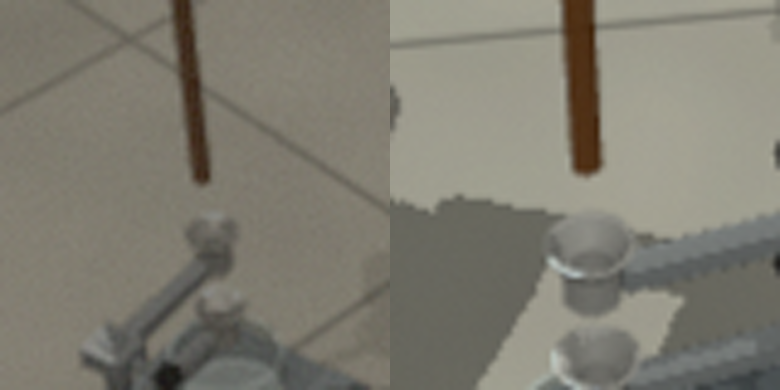

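View pics/w3.png

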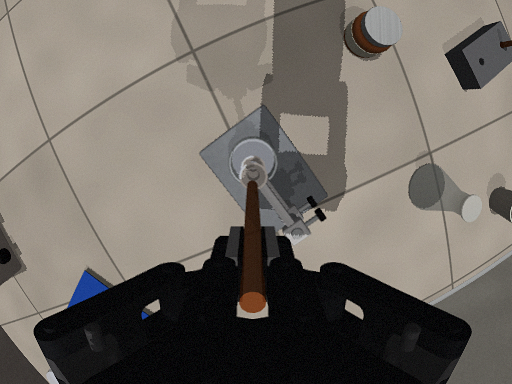

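Side: tip (248.6,245.9), upper mouth centre about (249.0,261.7). Scene: tip (185.2,106.3), mouth about (187.5,116.2). Wrist: mouth near (253,172), just ahead of the rod's lower end. I'll compare tip and mouth in each camera so the calibration error cancels.

```bash
python3 - <<'E'
from h import *
ts=[]
for n,tip,m in (("scene",(185.2,106),(187.5,116.2)),("side",(248.6,245.6),(249.0,261.7))):
    c=dict(np.load(n+"1.npz")); a,b=rayz(c,*tip,167.5),rayz(c,*m,134); print(n,"tip",a.round(1),"mouth",b.round(1),"diff",(b-a).round(1))
    W=cloud(c); P=W.reshape(-1,3); g=P[(np.hypot(P[:,0]-539,P[:,1]+241)<22)]; 
    for z0,z1 in ((128,139),(76,87),(170,240)):
        q=g[(g[:,2]>z0)&(g[:,2]<z1)]; print(z0,len(q),q.mean(0).round(1),((q.max(0)+q.min(0))/2).round(1))
    u,v=proj(c,[539,-241,140]); h=24; u0,v0=int(u)-h,int(v)-h; print("crop",u0,v0); ts.append(cv2.resize(c["image"][v0:v0+48,u0:u0+48],(384,384),interpolation=cv2.INTER_CUBIC))
c=dict(np.load("wrist1.npz")); print("wrist crop 222 145"); 
print(fray(c,253,172,134).round(1)); ts.append(cv2.resize(c["image"][145:205,222:282],(384,384),interpolation=cv2.INTER_CUBIC))
X=np.hstack(ts); X=cv2.resize(X,(798,266)); cv2.imwrite("pics/t4.png",X[...,::-1])
E
```

```text
scene tip [ 539.1 -236.6  167.5] mouth [ 536.8 -235.   134. ] diff [ -2.3   1.7 -33.5]
128 49 [ 537.4 -238.5  131.3] [ 539.7 -236.   131.7]
76 42 [ 537.6 -238.5   78.7] [ 538.3 -238.3   79.2]
170 91 [ 541.  -236.4  206.5] [ 539.5 -236.7  205.4]
crop 161 89
side tip [ 539.7 -240.9  167.5] mouth [ 538.9 -240.8  134. ] diff [ -0.8   0.1 -33.5]
128 154 [ 537.9 -236.2  132.2] [ 537.6 -238.8  131.9]
76 144 [ 537.8 -236.    80.2] [ 537.7 -239.6   79.9]
170 243 [ 538.3 -243.9  205.9] [ 538.4 -243.6  204.9]
crop 224 234
wrist crop 222 145
[ 533.6 -236.   134. ]
```

View pics/t4.png

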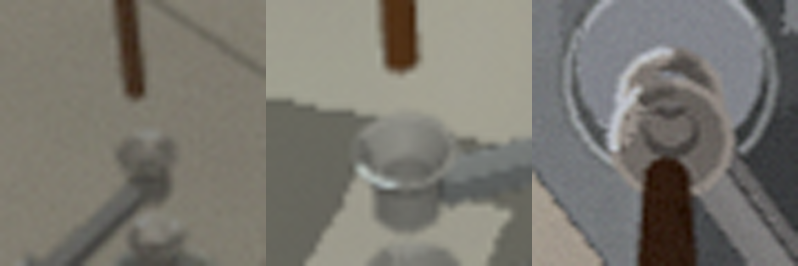

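```bash
python3 - <<'E'
from h import *
for n,tip,m in (("scene",(185.3,106),(187.4,115.9)),("side",(248.4,245.8),(249.0,261.3))):
    c=dict(np.load(n+"1.npz")); a,b=rayz(c,*tip,167.5),rayz(c,*m,134); print(n,"tip",a.round(1),"mouth",b.round(1),"diff",(b-a).round(1))
    p=np.array([538.8,-241,134.]); q=np.array(proj(c,p)); print("1mm x,y,z px",[(np.array(proj(c,p+e))-q).round(2) for e in np.eye(3)])
c=dict(np.load("wrist1.npz")); X=np.array([-.911,.412,0]);Y=np.array([.412,.911,0])
a=fray(c,252.9,180.4,167.5)-5*X; b=fray(c,253.7,175.5,134); print("wrist tip",a.round(1),"mouth",b.round(1),"diff",(b-a).round(1),"tool xy",((b-a)@X).round(1),((b-a)@Y).round(1))
E
```

```text
scene tip [ 538.9 -236.5  167.5] mouth [ 536.2 -236.   134. ] diff [ -2.7   0.5 -33.5]
1mm x,y,z px [array([-0.3 ,  0.19]), array([0.26, 0.18]), array([-0.03, -0.3 ])]
side tip [ 539.4 -241.3  167.5] mouth [ 539.  -239.9  134. ] diff [ -0.4   1.4 -33.5]
1mm x,y,z px [array([ 0.64, -0.06]), array([-0.06, -0.45]), array([-0.03, -0.47])]
wrist tip [ 539.2 -238.8  167.5] mouth [ 537.3 -236.9  134. ] diff [ -2.    1.9 -33.5] tool xy 2.6 0.9
```

Call:
{"name": "drive_tool", "arguments": {
  "series": [
    [0.17,0.08,0.3,0],
    [0,0,0.5,0],
    [0,0,0.6,0],
    [0,0,0.6,0],
    [0,0,0.5,0],
    [0,0,0.3,0],
    [0,0,0,0],
    [0,0,0,0],
    [0,0,0,0]
  ]
}}

```text
time: 8.23
tool_pos: [537.8, -239.9, 266.6]
tcp_rot: [0.211, 0.978, -0.0, 0.0]
force: [0.0, -0.7, -0.2]
finger_gap: 9.0
finger_force: 39.0
```

```bash
python3 - <<'E'
from h import *
ts=[]; togo([538,-239.6,266])
for n in ("scene","side"):
    c=capture(n); u,v=proj(c,[538,-239.6,135]); h=20; u0,v0=int(u)-h,int(v)-h; print("crop",u0,v0,10); np.savez(n+"2.npz",**c); ts.append(cv2.resize(c["image"][v0:v0+40,u0:u0+40],(266,266),interpolation=cv2.INTER_CUBIC))
c=capture("wrist"); ts.append(cv2.resize(c["image"][150:200,228:278],(266,266),interpolation=cv2.INTER_CUBIC)); np.savez("wrist2.npz",**c)
cv2.imwrite("pics/t5.png",np.hstack(ts)[...,::-1])
E
```

```text
tool delta cm [-0.003  0.036  0.064] rot [[-0.9111, 0.4122, 0.0006], [0.4122, 0.9111, -0.0002], [-0.0006, 0.0001, -1.0]] t 8.2333 pos [ 537.82 -239.91  266.64]
crop 165 95 10
crop 228 240 10
```

View pics/t5.png

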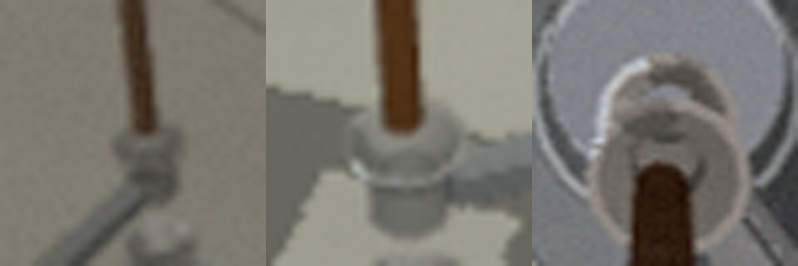

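```bash
python3 - <<'E'
from h import *
X=np.array([-.911,.412,0]);Y=np.array([.412,.911,0])
c=dict(np.load("wrist2.npz")); a=fray(c,252.9,180.5,140.2)-5*X; b=fray(c,254.1,182.4,134); print(a,b,(b-a)@X,(b-a)@Y)
for n,t,m in (("scene",(165+145/6.65,95+130/6.65),None),("side",(228+136/6.65,240+127/6.65),(228+139.5/6.65,240+141.5/6.65))):
    c=dict(np.load(n+"2.npz")); print(n,rayz(c,*t,140.2),m and rayz(c,*m,134))
E
```

```text
[ 538.17920742 -238.51976107  140.2       ] [ 537.07686039 -236.74740583  134.        ] 1.7344485014089832 1.1604486449661713
scene [ 538.25284705 -235.18298802  140.2       ] None
side [ 538.24536583 -241.36920672  140.2       ] [ 538.9314828  -239.83536586  134.        ]
```

Call:
{"name": "drive_tool", "arguments": {
  "series": [
    [0.06,0.12,0,0],
    [0,0,0.2,0],
    [0,0,0.2,0],
    [0,0,0.2,0],
    [0,0,0.2,0],
    [0,0,0.2,0],
    [0,0,0.2,0],
    [0,0,0,0],
    [0,0,0,0]
  ]
}}

```text
time: 9.13
tool_pos: [537.6, -238.4, 254.1]
tcp_rot: [0.211, 0.978, 0.0, -0.0]
force: [-0.8, 0.4, -0.2]
finger_gap: 9.4
finger_force: 39.0
```

Call:
{"name": "drive_tool", "arguments": {
  "series": [
    [0,0,0.1,0],
    [0,0,0.1,0],
    [0,0,0.1,0],
    [0,0,0.1,0],
    [0,0,0,0],
    [0,0,0,0]
  ]
}}

```text
time: 9.63
tool_pos: [537.7, -238.5, 250.2]
tcp_rot: [0.211, 0.978, 0.0, -0.0]
force: [-0.0, 0.1, -1.0]
finger_gap: 9.1
finger_force: 39.0
```

Call:
{"name": "drive_tool", "arguments": {
  "series": [
    [0,0,0.1,0],
    [0,0,0.1,0],
    [0,0,0.1,0],
    [0,0,0.1,0],
    [0,0,0,0],
    [0,0,0,0]
  ]
}}

```text
time: 10.13
tool_pos: [537.7, -238.5, 246.2]
tcp_rot: [0.211, 0.978, 0.0, -0.0]
force: [1.1, 0.1, -0.3]
finger_gap: 8.8
finger_force: 39.0
```

Call:
{"name": "drive_tool", "arguments": {
  "series": [
    [0,0,0.15,0],
    [0,0,0.15,0],
    [0,0,0.15,0],
    [0,0,0.15,0],
    [0,0,0,0],
    [0,0,0,0]
  ]
}}

```text
time: 10.63
tool_pos: [537.6, -238.4, 240.1]
tcp_rot: [0.211, 0.978, 0.0, -0.0]
force: [0.3, 0.1, 0.1]
finger_gap: 8.9
finger_force: 39.0
```

Call:
{"name": "drive_tool", "arguments": {
  "series": [
    [0,0,0.2,0],
    [0,0,0.3,0],
    [0,0,0.3,0],
    [0,0,0.3,0],
    [0,0,0.3,0],
    [0,0,0.3,0],
    [0,0,0.3,0],
    [0,0,0.3,0],
    [0,0,0.3,0],
    [0,0,0.3,0],
    [0,0,0.3,0],
    [0,0,0.2,0],
    [0,0,0,0],
    [0,0,0,0]
  ]
}}

```text
time: 11.8
tool_pos: [537.7, -238.4, 206.2]
tcp_rot: [0.211, 0.978, 0.0, -0.0]
force: [0.3, 1.9, 0.6]
finger_gap: 8.8
finger_force: 39.0
```

```bash
python3 - <<'E'
from h import *
ts=[]; o=get_obs(); print(o["tool_pos"],o["force"],o["wrist_torque"])
for n in ("scene","side"):
    c=capture(n); u,v=proj(c,[538,-239.6,110]); h=25; u0,v0=int(u)-h,int(v)-h; print("crop",u0,v0); ts.append(cv2.resize(c["image"][v0:v0+50,u0:u0+50],(266,266),interpolation=cv2.INTER_CUBIC))
c=capture("wrist"); ts.append(cv2.resize(c["image"][145:205,222:282],(266,266),interpolation=cv2.INTER_CUBIC))
cv2.imwrite("pics/t6.png",np.hstack(ts)[...,::-1])
E
```

```text
[ 537.68208761 -238.43508091  206.21628605] [0.32154952 1.91081318 0.57591323] [ 0.00360867  0.04424197 -0.00859385]
crop 161 97
crop 224 247
```

View pics/t6.png

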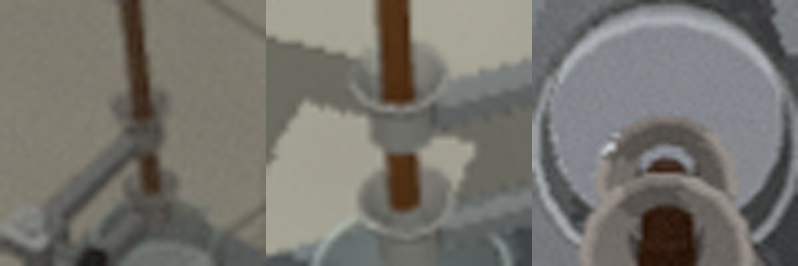

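The rod passes through the upper bushing. Side crop: rod end at (404,208), centred in the lower mouth (358–450). Continuing gently.

Call:
{"name": "drive_tool", "arguments": {
  "series": [
    [0,0,0.1,0],
    [0,0,0.1,0],
    [0,0,0.1,0],
    [0,0,0.1,0],
    [0,0,0.1,0],
    [0,0,0.1,0],
    [0,0,0,0]
  ]
}}

```text
time: 12.53
tool_pos: [537.6, -238.4, 199.9]
tcp_rot: [0.211, 0.978, 0.0, -0.0]
force: [-0.4, 1.1, 0.3]
finger_gap: 8.7
finger_force: 39.0
```

Call:
{"name": "drive_tool", "arguments": {
  "series": [
    [0,0,0.1,0],
    [0,0,0.1,0],
    [0,0,0.1,0],
    [0,0,0.1,0],
    [0,0,0.1,0],
    [0,0,0.1,0],
    [0,0,0,0]
  ]
}}

```text
time: 13.12
tool_pos: [537.6, -238.5, 194.0]
tcp_rot: [0.211, 0.978, 0.0, -0.0]
force: [-0.7, -0.3, 0.1]
finger_gap: 8.6
finger_force: 39.0
```

Call:
{"name": "drive_tool", "arguments": {
  "series": [
    [0,0,0.15,0],
    [0,0,0.2,0],
    [0,0,0.2,0],
    [0,0,0.2,0],
    [0,0,0.2,0],
    [0,0,0.2,0],
    [0,0,0.2,0],
    [0,0,0.2,0],
    [0,0,0.2,0],
    [0,0,0,0]
  ]
}}

```text
time: 13.95
tool_pos: [537.5, -238.4, 176.2]
tcp_rot: [0.211, 0.978, 0.0, -0.0]
force: [0.0, -0.5, -0.0]
finger_gap: 8.8
finger_force: 39.0
```

Call:
{"name": "drive_tool", "arguments": {
  "series": [
    [0,0,0.2,0],
    [0,0,0.2,0],
    [0,0,0.2,0],
    [0,0,0.2,0],
    [0,0,0.2,0],
    [0,0,0.2,0],
    [0,0,0.2,0],
    [0,0,0.2,0],
    [0,0,0.2,0],
    [0,0,0.1,0],
    [0,0,0,0],
    [0,0,0,0],
    [0,0,0,0],
    [0,0,0,0]
  ]
}}

```text
time: 15.12
tool_pos: [537.7, -238.5, 157.9]
tcp_rot: [0.211, 0.978, 0.0, 0.0]
force: [-1.2, -0.1, -0.9]
finger_gap: 8.6
finger_force: 39.0
```

```bash
python3 - <<'E'
from h import *
ts=[]; o=get_obs(); print(o["tool_pos"],o["force"],o["wrist_torque"])
for n in ("scene","side"):
    c=capture(n); u,v=proj(c,[538,-239.6,80]); u0,v0=int(u)-45,int(v)-45; print("crop",u0,v0); ts.append(cv2.resize(c["image"][v0:v0+90,u0:u0+90],(399,399),interpolation=cv2.INTER_CUBIC))
    for z in (30.5,13,210): print(z,(np.array(proj(c,[538,-239.6,z]))-[u0,v0])*399/90)
cv2.imwrite("pics/t7.png",np.hstack(ts)[...,::-1])
E
```

```text
[ 537.74776907 -238.50729543  157.94031465] [-1.23774384 -0.07540208 -0.88047325] [ 0.00486534  0.0305321  -0.00277836]
crop 142 86
30.5 [209.62675544 260.87309474]
13 [211.96355093 281.26881925]
210 [182.53311553  24.39779335]
crop 204 240
30.5 [208.53137982 292.24499151]
13 [210.3557729  322.76510562]
210 [186.65109109 -73.78846655]
```

View pics/t7.png

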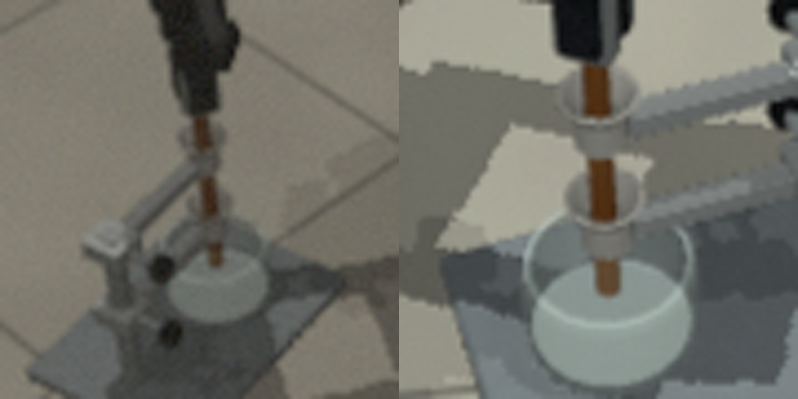

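The rod passes through both bushings. Its end is at (607,295) in the side crop, against 292 predicted for mid-depth, so it hangs in the middle of the jar. Contact forces are about 1 N.

```bash
python3 -c "
from plant import finish_job; print(finish_job())"
```

```text
the job is handed in; nothing more can be done
None
```

The long rod is threaded through both bushings and still held at 39 N, with its lower end hanging at about mid-depth in the jar (about 31 mm above the bench), and the job was handed in after about 15 s of robot time.

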